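# Lot weighing in a stone-sorting room

## Robot

A 6-joint arm with a two-finger parallel gripper is mounted at the origin on the work surface. World frame = base frame: x ahead of the robot, y to its left, z up, the work surface at z = 0. Lengths are in m, angles in degrees, forces in N, time in s.
With the tool pointing down it reaches from about 0.3 to 0.75 m from the base axis. Payload 8.5 kg.
Tool frame: the origin (TCP) lies at the very end of the fingers, on their centre line; the grasp point (between the pads) lies 19 mm behind it (env.pinch_z is the distance from the TCP to the grasp point, in m); z points along the fingers, y is the line along which they close (so a half turn about z gives the same grasp; the last joint's range is limited). The gripper opens to 85 mm and grips with 20 to 120 N. Pads are 22 mm wide; open, the fingers measure 114 mm over their backs; the gripper's body (76 mm by 85 mm) begins 54 mm behind the grasp point. The pads swing forward as they close: fully open they stand 13 mm farther back than shut.
Start: joints at [60.716, 21.807, 74.336, -0, 83.858, -12.336], TCP at [0.16, 0.526, 0.231] pointing down, gripper open.
Joint ranges: [-178.18, 178.18], [-50.72, 133.34], [12.68, 142.11], [-81.47, 261.47], [9.98, 163.14], [-165.26, 165.26]. Speed limits (degrees/s): [136.94, 136.94, 180, 180, 180, 180].

## Interface

Orientations are given as a 3x3 rotation matrix whose columns are the frame's x, y, z axes.
In Python, from rig import env, viewer gives the robot as it stands.
- The arm moves only by the tool drive_tool, never from a script. Its argument "series" is a list of rows, each a list of 3 entries, a list of its own where there are three numbers: the shift along the tool's x, y, z in m, then the turn about the tool's z in degrees, then the finger opening in m, from 0 to 0.0854. A call has 1 to 20 rows; each row is the pose to reach, as a shift and turn from the pose commanded when the call began, along the tool's axes at that moment; what a row does not reach only later rows make up. A row lasts 1/10 s, in which the tool goes at most 50 mm and 8.59 degrees, less where a joint would pass 70% of its speed; a pose out of reach is approached as far as the arm can. A call with a gripper value outside its range is refused whole. The fingers move at their own pace and stop on an object; "newtons" is the grip in N (left out, the last holds). Time passes only in rows, so rows that repeat a pose let the fingers close. It gives the time, the measured TCP pose, the force, the opening and the grip force at its end, in the units of the state.
- env.observe(): the state, without advancing time (a new reading comes with each control period).
- viewer.get_image(name): name is "side" or "top" or "wrist"; returns a dict with "img" (400x640x3 uint8, red, green, blue), "depth" (400x640 float32, m along the optical axis (not along the pixel's ray), 0 where there is no reading), "camera_matrix" (3x3 intrinsics, pixels), "rvec" (rotation vector, rad) and "tvec" (3), from world to camera coordinates, as OpenCV has them. Camera axes: x right, y down, z forward; pixel columns grow to the right and rows downward; lengths in m; the calibration is good to about 2 mm. A picture is of the moment at which its call begins.
- env.close_job(): hands the job in; it is judged then, once.
The state is a dict: "time_s": time; "q": joint angles; "qvel": joint speeds; "joint_efforts": joint torques, N m; "position": TCP position; "tool_rot": TCP orientation; "ft_force": force on the tool from outside, world axes, zero at the start; "wrist_torque": the same for the moment, N m; "grip_width": finger opening in m; "gripper_force": force on a finger pad.
Only numpy, scipy, OpenCV 4.12 (cv2) and the standard library are available. Lean on these libraries where they do the work, as an engineer would, in place of code of your own. Each camera call takes 0.05 s, during which the arm holds its last target. There are 200 camera calls.

## Task

The balance still carries its brass check weight: stand it upright in the middle of its black square pad, then, with the pan empty, twist the control box's spring-return knob clockwise to its stop, hold it there for about a second and let it spring home, which zeroes the balance. Next stand all the sample tins from the blue mat upright on the pan together, let go of them, and twist and release the knob in the same way to log the lot's weight. Finally stand each tin upright in the middle of the disc that has its lid's colour, pressing only gently on the pan throughout and leaving the bowl, loupe and tweezers where they are.

Things in the scene. Friction and masses are not known exactly. Their poses are not given: they have to be found in the camera images.
- tin_red_center (a point): sample tin with a red lid, sealed: upright aluminium cylinder 44 mm in diameter, 42 mm tall, 0.08 to 0.17 kg; this point is its centre, 21 mm above its underside; z is its upright axis. It starts upright on the blue mat, if present (2 or 3 of the 4 tins are)
- tin_yellow_center (a point): sample tin with a yellow lid, sealed: upright aluminium cylinder 44 mm in diameter, 42 mm tall, 0.08 to 0.17 kg; this point is its centre, 21 mm above its underside; z is its upright axis. It starts upright on the blue mat, if present (2 or 3 of the 4 tins are)
- tin_green_center (a point): sample tin with a green lid, sealed: upright aluminium cylinder 44 mm in diameter, 42 mm tall, 0.08 to 0.17 kg; this point is its centre, 21 mm above its underside; z is its upright axis. It starts upright on the blue mat, if present (2 or 3 of the 4 tins are)
- tin_purple_center (a point): sample tin with a purple lid, sealed: upright aluminium cylinder 44 mm in diameter, 42 mm tall, 0.08 to 0.17 kg; this point is its centre, 21 mm above its underside; z is its upright axis. It starts upright on the blue mat, if present (2 or 3 of the 4 tins are)
- spot_red (a point): red disc, 70 mm in diameter and 2 mm thick, fixed on the white sheet at the robot's right; this point is the centre of its top face (2 mm above the table)
- spot_yellow (a point): yellow disc, 70 mm in diameter and 2 mm thick, fixed on the white sheet at the robot's right; this point is the centre of its top face (2 mm above the table)
- spot_green (a point): green disc, 70 mm in diameter and 2 mm thick, fixed on the white sheet at the robot's right; this point is the centre of its top face (2 mm above the table)
- spot_purple (a point): purple disc, 70 mm in diameter and 2 mm thick, fixed on the white sheet at the robot's right; this point is the centre of its top face (2 mm above the table)
- weight_center (a point): brass check weight, 0.5 kg: upright cylinder 38 mm in diameter and 50 mm tall with a narrow neck and a 22 mm head, 70 mm tall in all; this point is on its axis, 35 mm above its underside. It starts standing on the balance pan
- pad_center (a point): black rubber pad, 60 by 60 mm, 2 mm thick, fixed on the table, home of the check weight; this point is the centre of its top face (2 mm above the table)
- pan_center (a point): centre of the top face of the balance's flat steel pan, 75 mm above the table; the pan is rigid, without rim, 150 mm along this frame's x (away from the robot) and 240 mm along its y. The white balance housing under it is 220 (x) by 250 mm (y), 60 mm tall, its centre 33 mm from this point towards the robot; it is fixed
- knob_grip (a point): grip point of the black spring-return knob on the grey control box (80 by 80 mm, 48 mm tall, fixed): an upright bar handle 46 mm long (along this frame's x), 14 mm wide (y) that rises from 49 to 83 mm above the table; this point is on the vertical turning axis, 74 mm above the table. The frame turns with the knob
- knob (a joint): knob angle, rad: 0 at home, grows clockwise seen from above, hard stop at 1.1; a spring (0.04 N m at home, 0.15 N m at the stop) brings it home when let go
- mat: blue sorting mat, 240 by 200 mm, 2 mm thick, fixed, at the robot's left; a strip of small rough stones, under 10 mm high, lies fixed along its far edge; the origin is at table height, 20 mm nearer the robot than the mat's centre
- bowl: steel bowl, bystander, 120 mm across the rim, 60 mm tall, beside the balance near the white sheet; origin at the centre of its underside
- loupe: black loupe, bystander, upright cylinder 36 mm in diameter, 23 mm tall; origin at the centre of its underside
- tweezers: steel tweezers, bystander, 130 mm long (x), 5 mm high, lying on the table near the control box; origin under their middle
There are look-alikes about, which are no part of the job. Leave any brown, pink or white look-alike of the part that bears tin_red_center alone.

How it is judged (in metres and radians):
On the way, in this order (a step that is already met when the one before it is completed fails the run):
1. the check weight stands on its black pad, let go (horizontal distance between weight_center and pad_center below 0.016 m and z of weight_center in the frame of pad_center between 0.029 and 0.041 m and angle between weight_center's own z axis and vertical below 0.12 rad and contact force between the fingers and check_weight below 0.1 N), for 0.2 s.
2. knob twisted clockwise to its stop and held for a moment with the pan empty (value of joint knob above 1 rad and horizontal distance between weight_center and pad_center below 0.016 m and z of weight_center in the frame of pad_center between 0.029 and 0.041 m and angle between weight_center's own z axis and vertical below 0.12 rad and horizontal distance between each of tin_red_center, tin_yellow_center, tin_green_center, tin_purple_center and pan_center above 0.14 m), for 0.2 s.
3. knob let go and back home (value of joint knob below 0.1 rad and contact force between the fingers and knob below 0.1 N), for 0.2 s.
4. all tins stand on the pan, let go (x of tin_red_center in the frame of pan_center between -0.075 and 0.075 m and y of tin_red_center in the frame of pan_center between -0.12 and 0.12 m and z of tin_red_center in the frame of pan_center between 0.013 and 0.029 m and angle between each of tin_red_center, tin_yellow_center, tin_green_center, tin_purple_center's own z axis and vertical below 0.15 rad and x of tin_yellow_center in the frame of pan_center between -0.075 and 0.075 m and y of tin_yellow_center in the frame of pan_center between -0.12 and 0.12 m and z of tin_yellow_center in the frame of pan_center between 0.013 and 0.029 m and x of tin_green_center in the frame of pan_center between -0.075 and 0.075 m and y of tin_green_center in the frame of pan_center between -0.12 and 0.12 m and z of tin_green_center in the frame of pan_center between 0.013 and 0.029 m and x of tin_purple_center in the frame of pan_center between -0.075 and 0.075 m and y of tin_purple_center in the frame of pan_center between -0.12 and 0.12 m and z of tin_purple_center in the frame of pan_center between 0.013 and 0.029 m and contact force between the fingers and tin_red below 0.1 N and contact force between the fingers and tin_yellow below 0.1 N and contact force between the fingers and tin_green below 0.1 N and contact force between the fingers and tin_purple below 0.1 N), for 0.3 s.
5. knob twisted clockwise to its stop and held for a moment with all tins on the pan (value of joint knob above 1 rad and x of tin_red_center in the frame of pan_center between -0.075 and 0.075 m and y of tin_red_center in the frame of pan_center between -0.12 and 0.12 m and z of tin_red_center in the frame of pan_center between 0.013 and 0.029 m and angle between each of tin_red_center, tin_yellow_center, tin_green_center, tin_purple_center's own z axis and vertical below 0.15 rad and x of tin_yellow_center in the frame of pan_center between -0.075 and 0.075 m and y of tin_yellow_center in the frame of pan_center between -0.12 and 0.12 m and z of tin_yellow_center in the frame of pan_center between 0.013 and 0.029 m and x of tin_green_center in the frame of pan_center between -0.075 and 0.075 m and y of tin_green_center in the frame of pan_center between -0.12 and 0.12 m and z of tin_green_center in the frame of pan_center between 0.013 and 0.029 m and x of tin_purple_center in the frame of pan_center between -0.075 and 0.075 m and y of tin_purple_center in the frame of pan_center between -0.12 and 0.12 m and z of tin_purple_center in the frame of pan_center between 0.013 and 0.029 m), for 0.2 s.
6. knob let go and back home, tins still on the pan (all of step 3 and x of tin_red_center in the frame of pan_center between -0.075 and 0.075 m and y of tin_red_center in the frame of pan_center between -0.12 and 0.12 m and z of tin_red_center in the frame of pan_center between 0.013 and 0.029 m and angle between each of tin_red_center, tin_yellow_center, tin_green_center, tin_purple_center's own z axis and vertical below 0.15 rad and x of tin_yellow_center in the frame of pan_center between -0.075 and 0.075 m and y of tin_yellow_center in the frame of pan_center between -0.12 and 0.12 m and z of tin_yellow_center in the frame of pan_center between 0.013 and 0.029 m and x of tin_green_center in the frame of pan_center between -0.075 and 0.075 m and y of tin_green_center in the frame of pan_center between -0.12 and 0.12 m and z of tin_green_center in the frame of pan_center between 0.013 and 0.029 m and x of tin_purple_center in the frame of pan_center between -0.075 and 0.075 m and y of tin_purple_center in the frame of pan_center between -0.12 and 0.12 m and z of tin_purple_center in the frame of pan_center between 0.013 and 0.029 m), for 0.1 s.
At the end, for the whole second after the job is handed in: each tin stands upright (within 0.12 rad) on the disc of its lid's colour, its centre within 16 mm of the disc's centre; the check weight likewise stands on its pad within 16 mm; the knob is home (below 0.1 rad) (horizontal distance between tin_red_center and spot_red below 0.016 m and z of tin_red_center in the frame of spot_red between 0.015 and 0.027 m and angle between each of tin_red_center, tin_yellow_center, tin_green_center, tin_purple_center, weight_center's own z axis and vertical below 0.12 rad and horizontal distance between tin_yellow_center and spot_yellow below 0.016 m and z of tin_yellow_center in the frame of spot_yellow between 0.015 and 0.027 m and horizontal distance between tin_green_center and spot_green below 0.016 m and z of tin_green_center in the frame of spot_green between 0.015 and 0.027 m and horizontal distance between tin_purple_center and spot_purple below 0.016 m and z of tin_purple_center in the frame of spot_purple between 0.015 and 0.027 m and horizontal distance between weight_center and pad_center below 0.016 m and z of weight_center in the frame of pad_center between 0.029 and 0.041 m and value of joint knob below 0.1 rad); the robot touches nothing.
It fails at once if the pan is pressed with more than 90 N (overload) (contact force between pan and anything else above 90 N).
It fails at once if the bowl, the loupe or the tweezers moved by more than 30 mm (distance of any of bowl, loupe, tweezers from where it was at the start of the episode above 0.03 m).
Of tin_red, tin_yellow, tin_green, tin_purple only 2 to 3 are there at a start; the rules pass over those that are not, and their reading is None.
At some moment in a run one of tin_red, tin_yellow, tin_green, tin_purple may be knocked a few centimetres aside while the robot is not near it.
It also fails if it takes over 210 s, if anything falls off the work surface, if the arm or the gripper's body presses on something with over 40 N, if the wrist force passes 120 N, or if a joint passes its speed limit or range.

## Working session

There is one attempt and no reset: what is moved stays moved. The work goes in short steps, Python scripts to look and compute and a tool call to move; the robot and the scene stay as the last step left them, time stands still between calls to the robot, and variables do not carry over. Pictures are saved under pics/ and viewed, at most 14 in all, crops included, and the job is handed in when it is done.

Besides the shell and the picture viewer there is one more tool, called after "Emit:" as name(argument=value, ...), one argument or row to a line, values as JSON. drive_tool: Moves the arm, as the interface text tells. Its arguments: {"type":"object","properties":{"series":{"type":"array"},"newtons":{"type":"number"}},"required":["series"]}

```bash
mkdir -p pics; ls; cat > h.py <<'E'
import numpy as np, cv2
from rig import env, viewer
def shot(n,save=None):
    d=viewer.get_image(n)
    if save: cv2.imwrite(f'pics/{save}.png',d['img'][:,:,::-1])
    return d
def cast(d,u,v,z):
    K=np.array(d['camera_matrix']);R=cv2.Rodrigues(np.array(d['rvec'],float))[0];t=np.array(d['tvec'],float).ravel()
    c=-R.T@t; r=R.T@np.linalg.solve(K,[u,v,1.]); return c+r*(z-c[2])/r[2]
def cloud(d):
    K=np.array(d['camera_matrix']);R=cv2.Rodrigues(np.array(d['rvec'],float))[0];t=np.array(d['tvec'],float).ravel()
    v,u=np.mgrid[0:400,0:640]; z=d['depth']
    p=np.stack([(u-K[0,2])/K[0,0]*z,(v-K[1,2])/K[1,1]*z,z],-1)
    return (p-t)@R
E
python3 - <<'E'
from h import *
for n in('top','side'):
    d=shot(n,n+'0');R=cv2.Rodrigues(np.array(d['rvec'],float))[0];print(n,(-R.T@np.array(d['tvec']).ravel()).round(3))
s=env.observe();print(s['time_s'],s['position'],np.round(s['tool_rot'],3),s['grip_width'])
E
```

```text
pics
top [0.446 0.045 1.103]
side [0.453 0.986 0.73 ]
0.1 [0.16020218 0.52587494 0.23077479] [[-0.957  0.292 -0.001]
 [ 0.292  0.957 -0.001]
 [ 0.    -0.001 -1.   ]] 0.08535575872682437
```

View pics/top0.png

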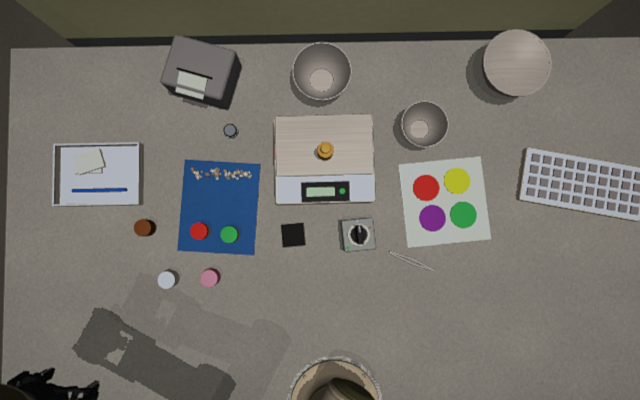

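View pics/side0.png

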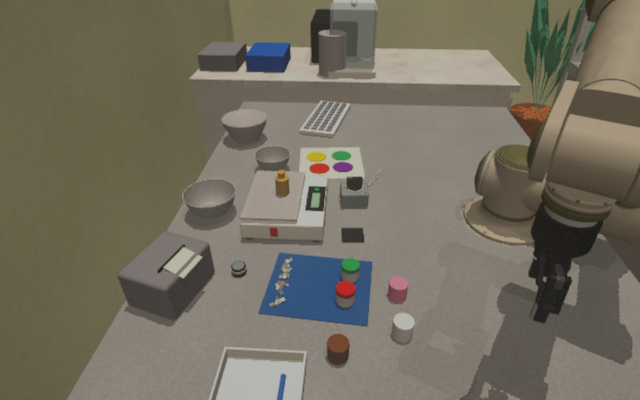

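Top view: red tin (199,231) and green tin (229,234) on the mat, weight (325,150) on the pan, pad (293,235), knob (359,234), and discs at red (426,188), yellow (457,181), green (463,215), purple (432,218). The bowl is at (424,124) and the tweezers at (411,261). Now I'll measure these.

```bash
cat >> h.py <<'E'
def blob(d,box,lo,hi,z,mina=30):
    """largest HSV blob in pixel box (u0,v0,u1,v1) -> world centre on plane z, area"""
    hsv=cv2.cvtColor(d['img'],cv2.COLOR_RGB2HSV); m=cv2.inRange(hsv,np.array(lo),np.array(hi))
    if lo[0]==0 and lo[1]>100: m|=cv2.inRange(hsv,np.array([172,lo[1],lo[2]]),np.array([180,255,255]))
    k=np.zeros_like(m);k[box[1]:box[3],box[0]:box[2]]=1;m*=k
    cs=cv2.findContours(m,cv2.RETR_EXTERNAL,cv2.CHAIN_APPROX_NONE)[0]
    if not cs: return None
    c=max(cs,key=cv2.contourArea); r=cv2.minAreaRect(c); M=cv2.moments(c)
    if M['m00']<mina: return None
    u,v=M['m10']/M['m00'],M['m01']/M['m00']
    return cast(d,u,v,z).round(4)[:2],(round(u,1),round(v,1)),M['m00'],tuple(np.round(r[1],1)),round(r[2],1)
RED=((0,150,80),(8,255,255));GRN=((50,120,50),(80,255,255))
E
python3 - <<'E'
from h import *
d=shot('top')
MAT=(170,200,265,260);SH=(395,155,495,250)
print('tin red',blob(d,MAT,*RED,.044));print('tin grn',blob(d,MAT,*GRN,.044))
print('spot red',blob(d,SH,*RED,.002));print('spot grn',blob(d,SH,*GRN,.002))
print('pad',blob(d,(275,215,312,252),(0,0,0),(180,255,45),.002))
print('weight',blob(d,(310,135,340,165),(8,120,60),(28,255,255),.145))
P=cloud(d)
def rng(box,z0,z1):
    q=P[box[1]:box[3],box[0]:box[2]].reshape(-1,3);q=q[(q[:,2]>z0)&(q[:,2]<z1)];return q
q=rng((310,135,340,165),.13,.17);print('weight head',len(q),q.mean(0),(q.max(0)+q.min(0))/2)
q=rng((265,105,385,180),.068,.08);print('pan',len(q),q.mean(0),q.min(0),q.max(0)); 
c=cv2.minAreaRect((q[:,:2]*1000).astype(np.float32));print(c)
q=rng((340,215,380,255),.07,.1);print('knob',len(q),(q.max(0)+q.min(0))/2,q.mean(0),cv2.minAreaRect((q[:,:2]*1000).astype(np.float32)))
q=rng((335,210,385,257),.035,.06);print('box',cv2.minAreaRect((q[:,:2]*1000).astype(np.float32)))
cv2.imwrite('pics/crop1.png',cv2.resize(d['img'][205:260,270:400,::-1],None,fx=6,fy=6))
s=shot('side');Q=cloud(s)
for n,b in(('wt',(265,165,295,200)),('knob',(340,170,370,195))):
    q=Q[b[1]:b[3],b[0]:b[2]].reshape(-1,3);q=q[(q[:,2]>(.125 if n=='wt' else .06))&(q[:,2]<.16)];print(n,len(q),q.min(0),q.max(0))
print('side tins',blob(s,(320,250,380,310),*RED,.044),blob(s,(320,250,380,310),*GRN,.044))
E
```

```text
tin red (array([0.4472, 0.3304]), (198.6, 230.8), 209.5, (np.float64(16.0), np.float64(17.0)), 90.0)
tin grn (array([0.4375, 0.2549]), (228.8, 234.0), 212.0, (np.float64(16.0), np.float64(16.0)), 90.0)
spot red (array([ 0.5483, -0.2543]), (425.6, 187.4), 470.0, (np.float64(24.0), np.float64(25.0)), 90.0)
spot grn (array([ 0.4754, -0.3491]), (462.9, 214.4), 476.0, (np.float64(24.7), np.float64(24.7)), 45.0)
pad (array([0.4324, 0.0976]), (292.5, 234.5), 428.0, (np.float64(21.7), np.float64(21.5)), 84.8)
weight (array([0.6262, 0.0128]), (324.9, 149.9), 180.0, (np.float64(16.0), np.float64(14.0)), 90.0)
weight head 75 [0.63072821 0.01123093 0.14233378] [0.6316496  0.01133477 0.13859261]
pan 5552 [0.65219093 0.01289677 0.07353226] [ 0.57665971 -0.10769087  0.06809349] [0.72839085 0.13289877 0.07974099]
((652.5656127929688, 12.403541564941406), (150.55335998535156, 240.261962890625), 0.39270302653312683)
knob 116 [ 0.42860478 -0.06878607  0.07862351] [ 0.4285046  -0.06885397  0.08100092] ((428.5992736816406, -69.36724090576172), (44.75132369995117, 14.196759223937988), 4.570678234100342)
box ((428.86212158203125, -69.46502685546875), (79.8646011352539, 80.40843963623047), 4.523193836212158)
wt 108 [ 0.61757802 -0.0022009   0.12514397] [0.6520258  0.03473483 0.14807833]
knob 147 [ 0.41220062 -0.07529663  0.06019028] [ 0.45702207 -0.05643876  0.08537256]
side tins (array([0.4494, 0.3392]), (345.2, 289.0), 238.5, (np.float64(16.0), np.float64(18.0)), 90.0) (array([0.4394, 0.2624]), (350.2, 264.8), 167.5, (np.float64(14.0), np.float64(17.0)), 90.0)
```

View pics/crop1.png

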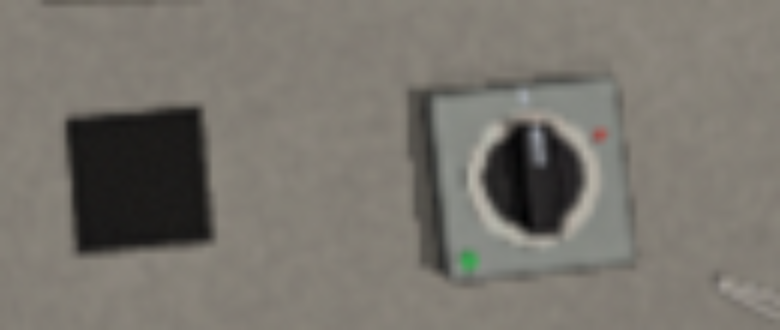

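Emit:
drive_tool(
  series=[
    [[-0.15, -0.09, 0], -4, 0.0854],
    [[-0.3, -0.177, 0], -9, 0.0854],
    [[-0.602, -0.354, 0], -17, 0.0854],
    [[-0.602, -0.354, 0], -17, 0.0854],
    [[-0.602, -0.354, 0], -17, 0.0854],
    [[-0.602, -0.354, 0], -17, 0.0854],
    [[-0.602, -0.354, 0], -17, 0.0854],
    [[-0.602, -0.354, 0], -17, 0.0854],
    [[-0.602, -0.354, 0], -17, 0.0854],
    [[-0.602, -0.354, 0], -17, 0.0854],
    [[-0.602, -0.354, 0], -17, 0.0854],
    [[-0.602, -0.354, 0], -17, 0.0854],
    [[-0.602, -0.354, 0], -17, 0.0854],
    [[-0.602, -0.354, 0], -17, 0.0854],
    [[-0.602, -0.354, 0], -17, 0.0854],
    [[-0.602, -0.354, 0], -17, 0.0854],
    [[-0.602, -0.354, 0], -17, 0.0854],
    [[-0.602, -0.354, 0], -17, 0.0854],
    [[-0.602, -0.354, 0], -17, 0.0854],
    [[-0.602, -0.354, 0], -17, 0.0854],
  ],
)

```text
time_s: 2.2
position: [0.6327, 0.0127, 0.2317]
tool_rot: [[-1.0, -0.002, 0.0], [-0.002, 1.0, -0.0], [-0.0, -0.0, -1.0]]
ft_force: [0.2, 0.7, 0.7]
grip_width: 0.0858
gripper_force: 0.0
```

```bash
python3 - <<'E'
from h import *
d=shot('wrist','wrist1');s=env.observe();print(s['time_s'],s['position'],np.round(s['tool_rot'],3))
P=cloud(d);q=P.reshape(-1,3);q=q[(d['depth'].ravel()>0)&(q[:,2]>.11)&(q[:,2]<.15)&(abs(q[:,0]-.632)<.035)&(abs(q[:,1]-.012)<.035)]
print(len(q),q.min(0),q.max(0));h=q[q[:,2]>.138];print(len(h),h.mean(0),(h.min(0)+h.max(0))/2)
R=cv2.Rodrigues(np.array(d['rvec'],float))[0];print((-R.T@np.array(d['tvec']).ravel()).round(3))
E
```

```text
2.25 [0.63274434 0.01252334 0.23164279] [[-1.    -0.002  0.   ]
 [-0.002  1.    -0.   ]
 [-0.    -0.    -1.   ]]
1917 [ 0.61376142 -0.00491712  0.11011476] [0.65084795 0.03268674 0.1471007 ]
723 [0.63157311 0.0137825  0.14424356] [0.63267111 0.01355267 0.14261701]
[0.554 0.013 0.375]
```

View pics/wrist1.png

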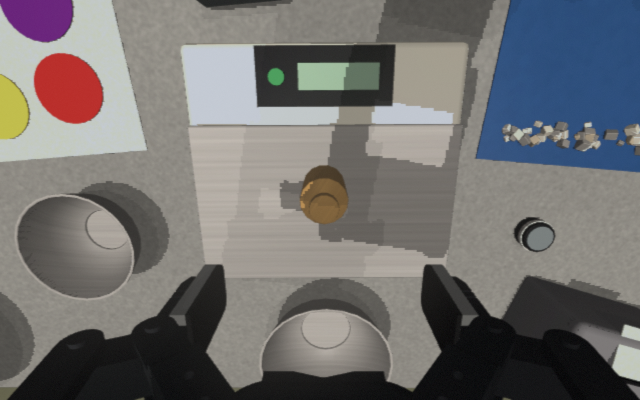

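Wrist view: the weight is at (325,195), between the fingers. I'll go down and grip its body.

Emit:
drive_tool(
  series=[
    [[0, 0.001, 0.03], 0, 0.0854],
    [[0, 0.001, 0.07], 0, 0.0854],
    [[0, 0.001, 0.11], 0, 0.0854],
    [[0, 0.001, 0.13], 0, 0.0854],
    [[0, 0.001, 0.14], 0, 0.0854],
    [[0, 0.001, 0.142], 0, 0.0854],
    [[0, 0.001, 0.142], 0, 0.0854],
    [[0, 0.001, 0.142], 0, 0.03],
    [[0, 0.001, 0.142], 0, 0.03],
    [[0, 0.001, 0.142], 0, 0.03],
    [[0, 0.001, 0.142], 0, 0.03],
    [[0, 0.001, 0.142], 0, 0.03],
    [[0, 0.001, 0.142], 0, 0.03],
    [[0, 0.001, 0.142], 0, 0.03],
    [[0, 0.001, 0.142], 0, 0.03],
  ],
  newtons=45,
)

```text
time_s: 3.75
position: [0.6333, 0.013, 0.0901]
tool_rot: [[-1.0, -0.001, 0.001], [-0.001, 1.0, -0.0], [-0.001, -0.0, -1.0]]
ft_force: [-1.1, 0.4, 6.5]
grip_width: 0.0368
gripper_force: 45.3
```

Emit:
drive_tool(
  series=[
    [[0, 0, -0.015], 0, 0.03],
    [[0, 0, -0.035], 0, 0.03],
    [[0, 0, -0.055], 0, 0.03],
    [[0.02, 0.008, -0.06], 0, 0.03],
    [[0.045, 0.02, -0.06], 0, 0.03],
    [[0.075, 0.032, -0.06], 0, 0.03],
    [[0.105, 0.045, -0.06], 0, 0.03],
    [[0.135, 0.058, -0.06], 0, 0.03],
    [[0.165, 0.07, -0.06], 0, 0.03],
    [[0.19, 0.08, -0.06], 0, 0.03],
    [[0.201, 0.0846, -0.06], 0, 0.03],
    [[0.201, 0.0846, -0.05], 0, 0.03],
    [[0.201, 0.0846, -0.02], 0, 0.03],
    [[0.201, 0.0846, 0.01], 0, 0.03],
    [[0.201, 0.0846, 0.035], 0, 0.03],
    [[0.201, 0.0846, 0.055], 0, 0.03],
    [[0.201, 0.0846, 0.063], 0, 0.03],
    [[0.201, 0.0846, 0.068], 0, 0.03],
    [[0.201, 0.0846, 0.069], 0, 0.03],
    [[0.201, 0.0846, 0.069], 0, 0.03],
  ],
)

```text
time_s: 5.75
position: [0.4325, 0.0973, 0.0207]
tool_rot: [[-1.0, -0.001, 0.001], [-0.001, 1.0, -0.0], [-0.001, -0.0, -1.0]]
ft_force: [0.5, 0.7, -5.2]
grip_width: 0.0372
gripper_force: 46.0
```

Emit:
drive_tool(
  series=[
    [[0, 0, 0.002], 0, 0.03],
    [[0, 0, 0.0035], 0, 0.03],
    [[0, 0, 0.0035], 0, 0.03],
    [[0, 0, 0.0035], 0, 0.0854],
    [[0, 0, 0.0035], 0, 0.0854],
    [[0, 0, 0.0035], 0, 0.0854],
    [[0, 0, 0.0035], 0, 0.0854],
    [[0, 0, 0.0035], 0, 0.0854],
    [[0, 0, 0.0035], 0, 0.0854],
    [[0, 0, -0.005], 0, 0.0854],
    [[0, 0, -0.025], 0, 0.0854],
    [[0, 0, -0.065], 0, 0.0854],
    [[0, 0, -0.105], 0, 0.0854],
    [[0, 0, -0.14], 0, 0.0854],
    [[0, 0, -0.17], 0, 0.0854],
    [[0, -0.05, -0.17], 0, 0.0854],
    [[0, -0.1, -0.17], 0, 0.07],
    [[0.004, -0.167, -0.17], -4.6, 0.05],
    [[0.004, -0.167, -0.17], -4.6, 0.05],
    [[0.004, -0.167, -0.17], -4.6, 0.05],
  ],
)

```text
time_s: 7.75
position: [0.4279, -0.0716, 0.1908]
tool_rot: [[-0.997, -0.077, 0.0], [-0.077, 0.997, -0.0], [-0.0, -0.0, -1.0]]
ft_force: [-0.2, 0.5, 0.9]
grip_width: 0.05
gripper_force: 0.0
```

```bash
python3 - <<'E'
from h import *
d=shot('top','top2');s=env.observe();print(s['time_s'],s['position'],np.round(s['tool_rot'],3),s['q'])
P=cloud(d)
q=P[210:255,275:315].reshape(-1,3);h=q[(q[:,2]>.045)&(q[:,2]<.09)];print(len(h),h.min(0),h.max(0));h=h[h[:,2]>.062];print(len(h),h.mean(0))
w=shot('wrist','wrist2');P=cloud(w).reshape(-1,3);ok=(w['depth'].ravel()>0)
k=P[ok&(abs(P[:,2]-.083)<.006)&(abs(P[:,0]-.4286)<.04)&(abs(P[:,1]+.069)<.04)];print(len(k),k.mean(0),cv2.minAreaRect((k[:,:2]*1000).astype(np.float32)))
a=P[ok&(P[:,2]>.062)&(P[:,2]<.08)&(abs(P[:,0]-.4324)<.04)&(abs(P[:,1]-.0976)<.04)];print(len(a),a.min(0) if len(a) else 0,a.max(0) if len(a) else 0)
cv2.imwrite('pics/cmp2.png',np.hstack([cv2.resize(w['img'][:,:,::-1],(400,250)),cv2.resize(d['img'][200:265,265:390,::-1],(400,250))]))
E
```

```text
7.8 [ 0.42781953 -0.0701643   0.1907151 ] [[-0.997 -0.079  0.   ]
 [-0.079  0.997  0.   ]
 [-0.     0.    -1.   ]] [-2.50450540e+01  1.24175472e+01  9.55935139e+01  9.84371735e-03
  7.19801357e+01 -1.19554346e+02]
179 [0.4117282  0.07877377 0.04620302] [0.44911124 0.11429826 0.0730701 ]
64 [0.43011036 0.0957414  0.06929386]
994 [ 0.42858895 -0.06742095  0.08307302] ((430.0364074707031, -67.45350646972656), (45.47063446044922, 13.3641357421875), 5.017261505126953)
626 [0.42035932 0.08687223 0.06412602] [0.44220159 0.10894181 0.07371186]
```

View pics/cmp2.png

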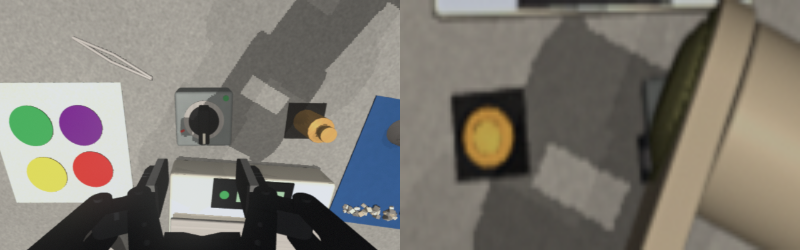

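Wrist view: the weight stands upright on its pad, about 2 mm off centre. The knob bar is at (203,122) in the left panel, between the fingers. I'll go down and close on it.

Emit:
drive_tool(
  series=[
    [[-0.0015, 0.0015, 0.03], 0, 0.05],
    [[-0.0015, 0.0015, 0.07], 0, 0.05],
    [[-0.0015, 0.0015, 0.11], 0, 0.05],
    [[-0.0015, 0.0015, 0.128], 0, 0.05],
    [[-0.0015, 0.0015, 0.134], 0, 0.05],
    [[-0.0015, 0.0015, 0.134], 0, 0.05],
    [[-0.0015, 0.0015, 0.134], 0, 0.005],
    [[-0.0015, 0.0015, 0.134], 0, 0.005],
    [[-0.0015, 0.0015, 0.134], 0, 0.005],
    [[-0.0015, 0.0015, 0.134], 0, 0.005],
    [[-0.0015, 0.0015, 0.134], 0, 0.005],
    [[-0.0015, 0.0015, 0.134], 0, 0.005],
    [[-0.0015, 0.0015, 0.134], 0, 0.005],
  ],
  newtons=40,
)

```text
time_s: 9.15
position: [0.43, -0.0681, 0.0574]
tool_rot: [[-0.997, -0.081, 0.002], [-0.081, 0.997, -0.001], [-0.002, -0.001, -1.0]]
ft_force: [-0.9, 0.8, 6.2]
grip_width: 0.013
gripper_force: 40.6
```

Emit:
drive_tool(
  series=[
    [[0, 0, 0], 8, 0.005],
    [[0, 0, 0], 16, 0.005],
    [[0, 0, 0], 24, 0.005],
    [[0, 0, 0], 32, 0.005],
    [[0, 0, 0], 40, 0.005],
    [[0, 0, 0], 48, 0.005],
    [[0, 0, 0], 55, 0.005],
    [[0, 0, 0], 60, 0.005],
    [[0, 0, 0], 63, 0.005],
    [[0, 0, 0], 64, 0.005],
    [[0, 0, 0], 64, 0.005],
    [[0, 0, 0], 64, 0.005],
    [[0, 0, 0], 64, 0.005],
    [[0, 0, 0], 64, 0.005],
    [[0, 0, 0], 64, 0.005],
    [[0, 0, 0], 64, 0.005],
    [[0, 0, 0], 64, 0.005],
    [[0, 0, 0], 64, 0.005],
    [[0, 0, 0], 64, 0.005],
    [[0, 0, 0], 64, 0.005],
  ],
)

```text
time_s: 11.15
position: [0.4305, -0.0669, 0.0574]
tool_rot: [[-0.51, 0.86, 0.003], [0.86, 0.51, 0.001], [-0.001, 0.004, -1.0]]
ft_force: [5.8, 11.1, 6.2]
grip_width: 0.0134
gripper_force: 41.1
```

```bash
python3 - <<'E'
from h import *
s=env.observe();print(s['time_s'],s['wrist_torque'],s['q'])
w=shot('wrist');P=cloud(w).reshape(-1,3);ok=(w['depth'].ravel()>0)
k=P[ok&(abs(P[:,2]-.083)<.006)&(abs(P[:,0]-.4286)<.03)&(abs(P[:,1]+.069)<.03)];print(len(k),cv2.minAreaRect((k[:,:2]*1000).astype(np.float32)))
E
```

```text
11.15 [ 1.88480787 -0.76858573  0.53944896] [-24.57221601  23.99612415 106.43263498   0.18628393  49.41613119
 -55.36892906]
4568 ((430.7189025878906, -66.9846420288086), (39.756927490234375, 41.54360580444336), 74.63915252685547)
```

Emit:
drive_tool(
  series=[
    [[0, 0, 0], 64, 0.0854],
    [[0, 0, 0], 0, 0.0854],
    [[0, 0, 0], 0, 0.0854],
    [[0, 0, 0], 0, 0.0854],
    [[0, 0, 0], 0, 0.0854],
    [[0, 0, 0], 0, 0.0854],
    [[0, 0, 0], 0, 0.0854],
    [[0, 0, 0], 0, 0.0854],
  ],
)

```text
time_s: 12.0
position: [0.4294, -0.068, 0.0563]
tool_rot: [[-0.509, 0.861, -0.0], [0.861, 0.509, 0.0], [0.0, 0.0, -1.0]]
ft_force: [0.1, 0.3, -0.6]
grip_width: 0.0855
gripper_force: 0.0
```

Emit:
drive_tool(
  series=[
    [[0, 0, -0.04], 0, 0.0854],
    [[0, 0, -0.09], 0, 0.0854],
    [[0, 0, -0.14], 0, 0.0854],
    [[0, 0, -0.16], 0, 0.0854],
    [[0.333, 0.218, -0.16], 30.6, 0.0854],
    [[0.333, 0.218, -0.16], 30.6, 0.0854],
    [[0.333, 0.218, -0.16], 30.6, 0.0854],
    [[0.333, 0.218, -0.16], 30.6, 0.0854],
    [[0.333, 0.218, -0.16], 30.6, 0.0854],
    [[0.333, 0.218, -0.16], 30.6, 0.0854],
    [[0.333, 0.218, -0.16], 30.6, 0.0854],
    [[0.333, 0.218, -0.16], 30.6, 0.0854],
    [[0.333, 0.218, -0.16], 30.6, 0.0854],
    [[0.333, 0.218, -0.16], 30.6, 0.0854],
    [[0.333, 0.218, -0.16], 30.6, 0.0854],
  ],
)

```text
time_s: 13.5
position: [0.4469, 0.3298, 0.2158]
tool_rot: [[-0.002, 1.0, -0.001], [1.0, 0.002, -0.001], [-0.001, -0.001, -1.0]]
ft_force: [0.5, -0.8, 0.4]
grip_width: 0.0852
gripper_force: 0.0
```

```bash
cat >> h.py <<'E'
LO={'red':RED,'green':GRN}
def wcentre(w,col,z,near=None,r=.1):
    """lid/disc centre from wrist camera: colour mask + depth cloud near plane z"""
    hsv=cv2.cvtColor(w['img'],cv2.COLOR_RGB2HSV);lo,hi=LO[col];m=cv2.inRange(hsv,np.array(lo),np.array(hi))
    if col=='red': m|=cv2.inRange(hsv,np.array([172,150,80]),np.array([180,255,255]))
    P=cloud(w);m=(m>0)&(abs(P[...,2]-z)<.008)
    if near is not None: m&=np.hypot(P[...,0]-near[0],P[...,1]-near[1])<r
    q=P[m]
    if len(q)<30: return None
    (c,rad)=cv2.minEnclosingCircle((q[:,:2]*1000).astype(np.float32));return len(q),q.mean(0).round(4),np.round(c,1),round(rad,1)
E
python3 - <<'E'
from h import *
s=env.observe();print(s['time_s'],s['position'],np.round(s['tool_rot'],3))
w=shot('wrist','wrist3');print([wcentre(w,c,.044,(.44,.29),.15) for c in('red','green')])
d=shot('top');P=cloud(d)
print([blob(d,(100,150,300,300),*LO[c],.044) for c in LO])
q=P[210:260,335:385].reshape(-1,3);q=q[(q[:,2]>.07)&(q[:,2]<.1)];print('knob',len(q),cv2.minAreaRect((q[:,:2]*1000).astype(np.float32)))
E
```

```text
13.5 [0.4468635  0.32975394 0.21584608] [[-0.002  1.    -0.001]
 [ 1.     0.002 -0.001]
 [-0.001 -0.001 -1.   ]]
[(1552, array([0.4476, 0.3348, 0.0442]), array([447.8, 334.3]), 21.7), (1319, array([0.4378, 0.2597, 0.0441]), array([438. , 258.5]), 21.9)]
[(array([0.4476, 0.3307]), (198.5, 230.6), 207.5, (np.float64(16.0), np.float64(17.0)), 90.0), (array([0.4375, 0.255 ]), (228.8, 234.0), 211.0, (np.float64(16.0), np.float64(16.0)), 90.0)]
knob 117 ((428.7430419921875, -69.42247772216797), (44.793155670166016, 13.855722427368164), 4.239452838897705)
```

View pics/wrist3.png

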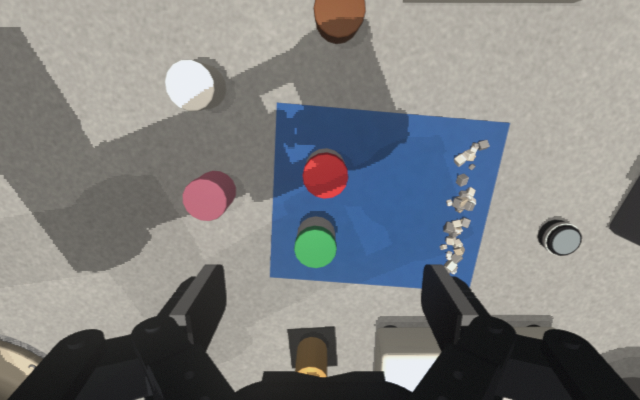

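Wrist view: red lid at (325,175), green at (315,248), and both are undisturbed. The knob is back home. I'll pick up red.

Emit:
drive_tool(
  series=[
    [[0.003, 0.001, 0.05], 0, 0.0854],
    [[0.003, 0.001, 0.1], 0, 0.0854],
    [[0.003, 0.001, 0.15], 0, 0.0854],
    [[0.003, 0.001, 0.18], 0, 0.0854],
    [[0.003, 0.001, 0.2], 0, 0.0854],
    [[0.003, 0.001, 0.207], 0, 0.0854],
    [[0.003, 0.001, 0.207], 0, 0.0854],
    [[0.003, 0.001, 0.207], 0, 0.036],
    [[0.003, 0.001, 0.207], 0, 0.036],
    [[0.003, 0.001, 0.207], 0, 0.036],
    [[0.003, 0.001, 0.207], 0, 0.036],
    [[0.003, 0.001, 0.207], 0, 0.036],
    [[0.003, 0.001, 0.207], 0, 0.036],
    [[0.003, 0.001, 0.207], 0, 0.036],
    [[0.003, 0.001, 0.18], 0, 0.036],
    [[0.003, 0.001, 0.15], 0, 0.036],
    [[0.003, 0.001, 0.11], 0, 0.036],
    [[0.003, 0.001, 0.07], 0, 0.036],
    [[0.003, 0.001, 0.05], 0, 0.036],
    [[0.003, 0.001, 0.05], 0, 0.036],
  ],
  newtons=35,
)

```text
time_s: 15.6
position: [0.4491, 0.3332, 0.1695]
tool_rot: [[-0.001, 1.0, 0.006], [1.0, 0.001, 0.003], [0.003, 0.006, -1.0]]
ft_force: [-0.2, 0.4, -1.8]
grip_width: 0.0433
gripper_force: 36.1
```

Emit:
drive_tool(
  series=[
    [[-0.015, 0.012, 0], 0, 0.036],
    [[-0.04, 0.031, 0], 0, 0.036],
    [[-0.07, 0.055, 0], 0, 0.036],
    [[-0.1, 0.078, 0], 0, 0.036],
    [[-0.13, 0.102, 0], 0, 0.036],
    [[-0.16, 0.125, 0], 0, 0.036],
    [[-0.19, 0.149, 0], 0, 0.036],
    [[-0.22, 0.172, 0], 0, 0.036],
    [[-0.245, 0.192, 0], 0, 0.036],
    [[-0.261, 0.204, 0], 0, 0.036],
    [[-0.261, 0.204, 0.005], 0, 0.036],
    [[-0.261, 0.204, 0.025], 0, 0.036],
    [[-0.261, 0.204, 0.05], 0, 0.036],
    [[-0.261, 0.204, 0.065], 0, 0.036],
    [[-0.261, 0.204, 0.073], 0, 0.036],
    [[-0.261, 0.204, 0.076], 0, 0.036],
    [[-0.261, 0.204, 0.078], 0, 0.036],
    [[-0.261, 0.204, 0.079], 0, 0.036],
    [[-0.261, 0.204, 0.079], 0, 0.036],
    [[-0.261, 0.204, 0.079], 0, 0.036],
  ],
)

```text
time_s: 17.6
position: [0.6526, 0.0718, 0.0878]
tool_rot: [[-0.001, 1.0, 0.001], [1.0, 0.001, -0.0], [-0.0, 0.001, -1.0]]
ft_force: [0.8, -0.3, -1.8]
grip_width: 0.0433
gripper_force: 36.1
```

Emit:
drive_tool(
  series=[
    [[0, 0, 0.0015], 0, 0.036],
    [[0, 0, 0.003], 0, 0.036],
    [[0, 0, 0.004], 0, 0.036],
    [[0, 0, 0.005], 0, 0.036],
    [[0, 0, 0.005], 0, 0.036],
  ],
)

```text
time_s: 18.1
position: [0.6524, 0.0718, 0.0835]
tool_rot: [[-0.001, 1.0, 0.001], [1.0, 0.001, -0.0], [-0.0, 0.001, -1.0]]
ft_force: [-3.4, -0.9, 7.6]
grip_width: 0.0431
gripper_force: 36.9
```

Emit:
drive_tool(
  series=[
    [[0, 0, 0], 0, 0.0854],
    [[0, 0, 0], 0, 0.0854],
    [[0, 0, 0], 0, 0.0854],
    [[0, 0, 0], 0, 0.0854],
    [[0, 0, 0], 0, 0.0854],
    [[0, 0, -0.01], 0, 0.0854],
    [[0, 0, -0.03], 0, 0.0854],
    [[0, 0, -0.07], 0, 0.0854],
    [[0, 0, -0.12], 0, 0.0854],
    [[0.185, -0.214, -0.12], 0, 0.0854],
    [[0.185, -0.214, -0.12], 0, 0.0854],
    [[0.185, -0.214, -0.12], 0, 0.0854],
    [[0.185, -0.214, -0.12], 0, 0.0854],
    [[0.185, -0.214, -0.12], 0, 0.0854],
    [[0.185, -0.214, -0.12], 0, 0.0854],
    [[0.185, -0.214, -0.12], 0, 0.0854],
    [[0.185, -0.214, -0.12], 0, 0.0854],
    [[0.185, -0.214, -0.12], 0, 0.0854],
  ],
)

```text
time_s: 19.9
position: [0.4391, 0.2561, 0.2027]
tool_rot: [[-0.0, 1.0, 0.001], [1.0, 0.0, 0.0], [-0.0, 0.001, -1.0]]
ft_force: [-0.1, -0.7, -0.4]
grip_width: 0.0854
gripper_force: 0.0
```

```bash
python3 - <<'E'
from h import *
s=env.observe();print(s['time_s'],s['position'],np.round(s['tool_rot'],3))
w=shot('wrist');print(wcentre(w,'green',.044,(.44,.26),.15))
d=shot('top');P=cloud(d)
print(blob(d,(100,150,300,300),*GRN,.044),'red on pan',blob(d,(270,110,380,178),*RED,.117))
E
```

```text
19.9 [0.43906647 0.2561305  0.20267719] [[-0.     1.     0.001]
 [ 1.     0.     0.   ]
 [-0.     0.001 -1.   ]]
(1683, array([0.4376, 0.2592, 0.0442]), array([437.5, 258.4]), 21.9)
(array([0.4374, 0.2534]), (229.4, 234.0), 192.5, (np.float64(16.3), np.float64(14.7)), 85.2) red on pan (array([0.6496, 0.071 ]), (299.8, 142.9), 227.5, (np.float64(17.0), np.float64(17.0)), 90.0)
```

Emit:
drive_tool(
  series=[
    [[0.001, -0.001, 0.05], 0, 0.0854],
    [[0.001, -0.001, 0.1], 0, 0.0854],
    [[0.001, -0.001, 0.15], 0, 0.0854],
    [[0.001, -0.001, 0.18], 0, 0.0854],
    [[0.001, -0.001, 0.19], 0, 0.0854],
    [[0.001, -0.001, 0.194], 0, 0.0854],
    [[0.001, -0.001, 0.194], 0, 0.0854],
    [[0.001, -0.001, 0.194], 0, 0.036],
    [[0.001, -0.001, 0.194], 0, 0.036],
    [[0.001, -0.001, 0.194], 0, 0.036],
    [[0.001, -0.001, 0.194], 0, 0.036],
    [[0.001, -0.001, 0.194], 0, 0.036],
    [[0.001, -0.001, 0.194], 0, 0.036],
    [[0.001, -0.001, 0.194], 0, 0.036],
    [[0.001, -0.001, 0.18], 0, 0.036],
    [[0.001, -0.001, 0.15], 0, 0.036],
    [[0.001, -0.001, 0.11], 0, 0.036],
    [[0.001, -0.001, 0.07], 0, 0.036],
    [[0.001, -0.001, 0.04], 0, 0.036],
    [[0.001, -0.001, 0.04], 0, 0.036],
  ],
  newtons=35,
)

```text
time_s: 22.0
position: [0.4387, 0.2582, 0.1665]
tool_rot: [[-0.001, 1.0, 0.008], [1.0, 0.001, 0.002], [0.002, 0.008, -1.0]]
ft_force: [0.5, -0.3, -1.8]
grip_width: 0.0429
gripper_force: 35.9
```

Emit:
drive_tool(
  series=[
    [[-0.02, 0.014, 0], 0, 0.036],
    [[-0.05, 0.035, 0], 0, 0.036],
    [[-0.085, 0.06, 0], 0, 0.036],
    [[-0.12, 0.085, 0], 0, 0.036],
    [[-0.155, 0.11, 0], 0, 0.036],
    [[-0.19, 0.135, 0], 0, 0.036],
    [[-0.225, 0.16, 0], 0, 0.036],
    [[-0.255, 0.181, 0], 0, 0.036],
    [[-0.285, 0.202, 0], 0, 0.036],
    [[-0.302, 0.214, 0], 0, 0.036],
    [[-0.302, 0.214, 0.005], 0, 0.036],
    [[-0.302, 0.214, 0.025], 0, 0.036],
    [[-0.302, 0.214, 0.05], 0, 0.036],
    [[-0.302, 0.214, 0.065], 0, 0.036],
    [[-0.302, 0.214, 0.072], 0, 0.036],
    [[-0.302, 0.214, 0.075], 0, 0.036],
    [[-0.302, 0.214, 0.077], 0, 0.036],
    [[-0.302, 0.214, 0.079], 0, 0.036],
    [[-0.302, 0.214, 0.08], 0, 0.036],
    [[-0.302, 0.214, 0.08], 0, 0.036],
  ],
)

```text
time_s: 24.0
position: [0.6516, -0.0442, 0.0826]
tool_rot: [[-0.001, 1.0, 0.0], [1.0, 0.001, -0.0], [-0.0, 0.0, -1.0]]
ft_force: [-0.2, 0.8, -0.9]
grip_width: 0.0432
gripper_force: 35.9
```

Emit:
drive_tool(
  series=[
    [[0, 0, 0.001], 0, 0.036],
    [[0, 0, 0.001], 0, 0.0854],
    [[0, 0, 0.001], 0, 0.0854],
    [[0, 0, 0.001], 0, 0.0854],
    [[0, 0, 0.001], 0, 0.0854],
    [[0, 0, 0.001], 0, 0.0854],
    [[0, 0, -0.01], 0, 0.0854],
    [[0, 0, -0.03], 0, 0.0854],
    [[0, 0, -0.06], 0, 0.0854],
    [[0, 0, -0.1], 0, 0.0854],
    [[0, -0.04, -0.12], -8, 0.0854],
    [[-0.01, -0.08, -0.12], -16, 0.0854],
    [[-0.02, -0.12, -0.12], -24, 0.07],
    [[-0.024, -0.16, -0.12], -32, 0.05],
    [[-0.024, -0.2, -0.12], -40, 0.05],
    [[-0.024, -0.222, -0.12], -94.6, 0.05],
    [[-0.024, -0.222, -0.12], -94.6, 0.05],
    [[-0.024, -0.222, -0.12], -94.6, 0.05],
    [[-0.024, -0.222, -0.12], -94.6, 0.05],
    [[-0.024, -0.222, -0.12], -94.6, 0.05],
  ],
)

```text
time_s: 26.0
position: [0.4296, -0.0684, 0.2033]
tool_rot: [[-0.993, 0.115, 0.001], [0.115, 0.993, -0.001], [-0.001, -0.0, -1.0]]
ft_force: [-1.4, 0.7, -0.2]
grip_width: 0.0498
gripper_force: 0.0
```

```bash
python3 - <<'E'
from h import *
s=env.observe();print(s['time_s'],s['position'],np.round(s['tool_rot'],3))
d=shot('top','top4');print([blob(d,(270,105,380,178),*LO[c],.117) for c in LO])
s=shot('side','side4');print([blob(s,(230,160,330,245),*LO[c],.117) for c in LO])
cv2.imwrite('pics/cmp4.png',np.hstack([cv2.resize(d['img'][100:250,260:400,::-1],(350,375)),cv2.resize(s['img'][140:260,220:380,::-1],(450,375))]))
E
```

```text
26.0 [ 0.42962585 -0.06844451  0.20326226] [[-0.993  0.115  0.001]
 [ 0.115  0.993 -0.001]
 [-0.001 -0.    -1.   ]]
[(array([0.6495, 0.0709]), (299.8, 142.9), 226.5, (np.float64(17.0), np.float64(17.0)), 90.0), (array([ 0.6484, -0.0448]), (348.7, 142.4), 221.5, (np.float64(16.5), np.float64(17.4)), 26.6)]
[(array([ 0.5355, -0.0549]), (319.0, 168.0), 121.0, (np.float64(8.0), np.float64(18.0)), 90.0), (array([ 0.652 , -0.0397]), (278.1, 169.5), 73.5, (np.float64(7.0), np.float64(14.0)), 90.0)]
```

View pics/cmp4.png

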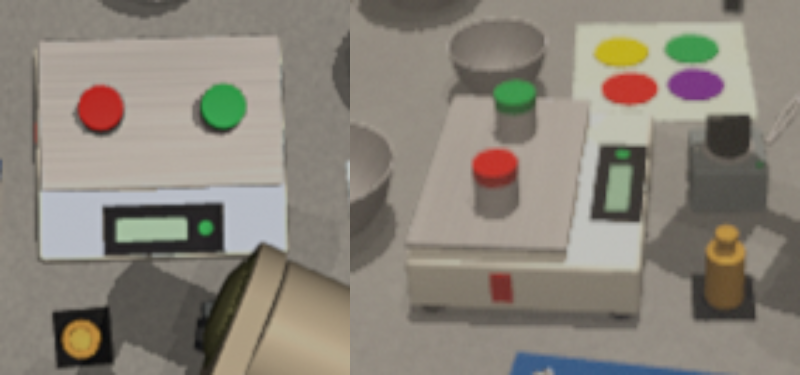

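Both tins stand on the pan (red at (100,108), green at (223,106) in the left panel). Now the second twist.

Emit:
drive_tool(
  series=[
    [[0, 0, 0], -8, 0.05],
    [[0, 0, 0], -11.3, 0.05],
    [[0, 0, 0.03], -11.3, 0.05],
    [[0, 0, 0.07], -11.3, 0.05],
    [[0, 0, 0.11], -11.3, 0.05],
    [[0, 0, 0.135], -11.3, 0.05],
    [[0, 0, 0.146], -11.3, 0.05],
    [[0, 0, 0.146], -11.3, 0.05],
    [[0, 0, 0.146], -11.3, 0.05],
    [[0, 0, 0.146], -11.3, 0.005],
    [[0, 0, 0.146], -11.3, 0.005],
    [[0, 0, 0.146], -11.3, 0.005],
    [[0, 0, 0.146], -11.3, 0.005],
    [[0, 0, 0.146], -11.3, 0.005],
    [[0, 0, 0.146], -11.3, 0.005],
    [[0, 0, 0.146], -11.3, 0.005],
  ],
  newtons=40,
)

```text
time_s: 27.7
position: [0.4299, -0.0682, 0.0571]
tool_rot: [[-0.997, -0.075, 0.001], [-0.075, 0.997, -0.0], [-0.001, -0.0, -1.0]]
ft_force: [-0.8, 2.6, 6.7]
grip_width: 0.0132
gripper_force: 39.9
```

Emit:
drive_tool(
  series=[
    [[0, 0, 0], 8, 0.005],
    [[0, 0, 0], 16, 0.005],
    [[0, 0, 0], 24, 0.005],
    [[0, 0, 0], 32, 0.005],
    [[0, 0, 0], 40, 0.005],
    [[0, 0, 0], 48, 0.005],
    [[0, 0, 0], 55, 0.005],
    [[0, 0, 0], 60, 0.005],
    [[0, 0, 0], 63, 0.005],
    [[0, 0, 0], 64, 0.005],
    [[0, 0, 0], 64, 0.005],
    [[0, 0, 0], 64, 0.005],
    [[0, 0, 0], 64, 0.005],
    [[0, 0, 0], 64, 0.005],
    [[0, 0, 0], 64, 0.005],
    [[0, 0, 0], 64, 0.005],
    [[0, 0, 0], 64, 0.005],
    [[0, 0, 0], 64, 0.005],
    [[0, 0, 0], 64, 0.005],
    [[0, 0, 0], 64, 0.005],
  ],
)

```text
time_s: 29.7
position: [0.4305, -0.0669, 0.0572]
tool_rot: [[-0.505, 0.863, 0.003], [0.863, 0.505, 0.002], [0.0, 0.003, -1.0]]
ft_force: [5.4, 13.9, 5.5]
grip_width: 0.0135
gripper_force: 41.3
```

Emit:
drive_tool(
  series=[
    [[0, 0, 0], 0, 0.0854],
    [[0, 0, 0], 0, 0.0854],
    [[0, 0, 0], 0, 0.0854],
    [[0, 0, 0], 0, 0.0854],
    [[0, 0, 0], 0, 0.0854],
    [[0, 0, 0], 0, 0.0854],
    [[0, 0, 0], 0, 0.0854],
    [[0, 0, 0], 0, 0.0854],
    [[0, 0, -0.04], 0, 0.0854],
    [[0, 0, -0.09], 0, 0.0854],
    [[0, 0, -0.14], 0, 0.0854],
    [[0, 0, -0.15], 0, 0.0854],
    [[0, 0, -0.15], 0, 0.0854],
  ],
)

```text
time_s: 31.0
position: [0.43, -0.0686, 0.2075]
tool_rot: [[-0.505, 0.863, 0.003], [0.863, 0.505, -0.002], [-0.003, 0.002, -1.0]]
ft_force: [0.1, -0.0, -0.7]
grip_width: 0.0851
gripper_force: 0.0
```

```bash
python3 - <<'E'
from h import *
s=env.observe();print(s['time_s'],s['position'],np.round(s['tool_rot'],3),s['q'])
w=shot('wrist','wrist5');P=cloud(w).reshape(-1,3);ok=(w['depth'].ravel()>0)
k=P[ok&(abs(P[:,2]-.083)<.006)&(abs(P[:,0]-.4286)<.04)&(abs(P[:,1]+.069)<.04)];print(cv2.minAreaRect((k[:,:2]*1000).astype(np.float32)))
d=shot('top');print([blob(d,(270,105,380,178),*LO[c],.117) for c in LO],[blob(d,(395,155,495,250),*LO[c],.002) for c in LO])
print([wcentre(w,c,.002,(.51,-.3),.15) for c in LO],[wcentre(w,c,.117,(.65,0),.15) for c in LO])
E
```

```text
31.0 [ 0.43001681 -0.06855399  0.207522  ] [[-0.505  0.863  0.003]
 [ 0.863  0.505 -0.002]
 [-0.003  0.002 -1.   ]] [-2.47124728e+01  1.14774512e+01  9.37348197e+01 -1.64452319e-04
  7.45785730e+01 -5.50414674e+01]
((430.7384948730469, -67.11248779296875), (45.91604232788086, 14.315919876098633), 5.049160480499268)
[(array([0.6495, 0.0709]), (299.8, 142.9), 226.5, (np.float64(17.0), np.float64(17.0)), 90.0), (array([ 0.6484, -0.0449]), (348.7, 142.4), 222.5, (np.float64(17.0), np.float64(17.0)), 90.0)] [(array([ 0.5483, -0.2543]), (425.6, 187.4), 470.0, (np.float64(24.0), np.float64(25.0)), 90.0), (array([ 0.4753, -0.3492]), (462.9, 214.4), 475.0, (np.float64(24.7), np.float64(24.7)), 45.0)]
[(1898, array([ 0.5479, -0.2514,  0.002 ]), array([ 548.4, -252. ]), 34.4), (1316, array([ 0.4714, -0.3425,  0.002 ]), array([ 474.8, -346.4]), 34.4)] [None, (2062, array([ 0.6457, -0.0422,  0.1161]), array([649. , -43.1]), 21.5)]
```

Emit:
drive_tool(
  series=[
    [[-0.02, 0.04, 0], 8, 0.0854],
    [[-0.04, 0.08, 0], 16, 0.0854],
    [[-0.06, 0.13, 0], 24, 0.0854],
    [[-0.08, 0.18, 0], 30.3, 0.0854],
    [[-0.0907, 0.2035, 0], 30.3, 0.0854],
    [[-0.0907, 0.2035, 0], 30.3, 0.0854],
    [[-0.0907, 0.2035, 0.03], 30.3, 0.0854],
    [[-0.0907, 0.2035, 0.07], 30.3, 0.0854],
    [[-0.0907, 0.2035, 0.1], 30.3, 0.0854],
    [[-0.0907, 0.2035, 0.118], 30.3, 0.0854],
    [[-0.0907, 0.2035, 0.1235], 30.3, 0.0854],
    [[-0.0907, 0.2035, 0.1235], 30.3, 0.0854],
    [[-0.0907, 0.2035, 0.1235], 30.3, 0.036],
    [[-0.0907, 0.2035, 0.1235], 30.3, 0.036],
    [[-0.0907, 0.2035, 0.1235], 30.3, 0.036],
    [[-0.0907, 0.2035, 0.1235], 30.3, 0.036],
    [[-0.0907, 0.2035, 0.1235], 30.3, 0.036],
    [[-0.0907, 0.2035, 0.1235], 30.3, 0.036],
    [[-0.0907, 0.2035, 0.1235], 30.3, 0.036],
  ],
  newtons=35,
)

```text
time_s: 33.0
position: [0.6514, -0.044, 0.0839]
tool_rot: [[-0.0, 1.0, 0.002], [1.0, 0.0, -0.0], [-0.0, 0.002, -1.0]]
ft_force: [-0.3, 0.5, 6.4]
grip_width: 0.043
gripper_force: 35.8
```

Emit:
drive_tool(
  series=[
    [[0, 0, -0.015], 0, 0.036],
    [[0, 0, -0.045], 0, 0.036],
    [[0, 0, -0.08], 0, 0.036],
    [[0, 0, -0.1], 0, 0.036],
    [[-0.015, -0.009, -0.1], 0, 0.036],
    [[-0.045, -0.026, -0.1], 0, 0.036],
    [[-0.08, -0.047, -0.1], 0, 0.036],
    [[-0.115, -0.067, -0.1], 0, 0.036],
    [[-0.15, -0.087, -0.1], 0, 0.036],
    [[-0.185, -0.108, -0.1], 0, 0.036],
    [[-0.22, -0.128, -0.1], 0, 0.036],
    [[-0.255, -0.148, -0.1], 0, 0.036],
    [[-0.285, -0.166, -0.1], 0, 0.036],
    [[-0.3035, -0.1765, -0.1], 0, 0.036],
    [[-0.3035, -0.1765, -0.1], 0, 0.036],
    [[-0.3035, -0.1765, -0.08], 0, 0.036],
    [[-0.3035, -0.1765, -0.045], 0, 0.036],
    [[-0.3035, -0.1765, -0.01], 0, 0.036],
    [[-0.3035, -0.1765, 0.02], 0, 0.036],
    [[-0.3035, -0.1765, 0.045], 0, 0.036],
  ],
)

```text
time_s: 35.0
position: [0.4738, -0.346, 0.0353]
tool_rot: [[-0.001, 1.0, -0.002], [1.0, 0.001, 0.002], [0.002, -0.002, -1.0]]
ft_force: [0.4, -0.8, -0.9]
grip_width: 0.0434
gripper_force: 35.8
```

Emit:
drive_tool(
  series=[
    [[0, 0, 0.01], 0, 0.036],
    [[0, 0, 0.018], 0, 0.036],
    [[0, 0, 0.023], 0, 0.036],
    [[0, 0, 0.025], 0, 0.036],
    [[0, 0, 0.026], 0, 0.036],
    [[0, 0, 0.027], 0, 0.036],
    [[0, 0, 0.027], 0, 0.036],
  ],
)

```text
time_s: 35.7
position: [0.4747, -0.3476, 0.0112]
tool_rot: [[-0.0, 1.0, 0.0], [1.0, 0.0, -0.001], [-0.001, 0.0, -1.0]]
ft_force: [-0.1, -0.3, -1.1]
grip_width: 0.0428
gripper_force: 35.8
```

Emit:
drive_tool(
  series=[
    [[0, 0, 0.001], 0, 0.036],
    [[0, 0, 0.002], 0, 0.036],
    [[0, 0, 0.002], 0, 0.036],
  ],
)

```text
time_s: 36.0
position: [0.4748, -0.3477, 0.0108]
tool_rot: [[-0.001, 1.0, 0.001], [1.0, 0.001, -0.001], [-0.001, 0.001, -1.0]]
ft_force: [-3.8, 3.8, 15.4]
grip_width: 0.0431
gripper_force: 37.6
```

Emit:
drive_tool(
  series=[
    [[0, 0, -0.001], 0, 0.036],
    [[0, 0, -0.001], 0, 0.0854],
    [[0, 0, -0.001], 0, 0.0854],
    [[0, 0, -0.001], 0, 0.0854],
    [[0, 0, -0.001], 0, 0.0854],
    [[0, 0, -0.001], 0, 0.0854],
    [[0, 0, -0.01], 0, 0.0854],
    [[0, 0, -0.04], 0, 0.0854],
    [[0, 0, -0.09], 0, 0.0854],
    [[0, 0, -0.14], 0, 0.0854],
    [[0, 0, -0.18], 0, 0.0854],
    [[0, 0, -0.18], 0, 0.0854],
  ],
)

```text
time_s: 37.2
position: [0.4761, -0.3489, 0.1956]
tool_rot: [[-0.001, 1.0, 0.008], [1.0, 0.001, -0.009], [-0.009, 0.008, -1.0]]
ft_force: [0.3, 0.9, -0.6]
grip_width: 0.0854
gripper_force: 0.0
```

Emit:
drive_tool(
  series=[
    [[0.419, 0.177, 0], 0, 0.0854],
    [[0.419, 0.177, 0], 0, 0.0854],
    [[0.419, 0.177, 0], 0, 0.0854],
    [[0.419, 0.177, 0], 0, 0.0854],
    [[0.419, 0.177, 0], 0, 0.0854],
    [[0.419, 0.177, 0], 0, 0.0854],
    [[0.419, 0.177, 0], 0, 0.0854],
    [[0.419, 0.177, 0], 0, 0.0854],
    [[0.419, 0.177, 0], 0, 0.0854],
    [[0.419, 0.177, 0], 0, 0.0854],
    [[0.419, 0.177, 0], 0, 0.0854],
    [[0.419, 0.177, 0], 0, 0.0854],
  ],
)

```text
time_s: 38.4
position: [0.6511, 0.0706, 0.1887]
tool_rot: [[0.0, 1.0, -0.001], [1.0, -0.0, -0.0], [-0.0, -0.001, -1.0]]
ft_force: [0.1, -0.7, -0.4]
grip_width: 0.0856
gripper_force: 0.0
```

```bash
python3 - <<'E'
from h import *
s=env.observe();print(s['time_s'],s['position'],np.round(s['tool_rot'],3))
w=shot('wrist','wrist6');print(wcentre(w,'red',.117,(.65,.07),.15))
d=shot('top','top6');print(blob(d,(395,155,495,250),*GRN,.044))
P=cloud(d)[190:240,435:490].reshape(-1,3);k=P[abs(P[:,2]-.044)<.008];print('green lid',len(k),k.mean(0))
E
```

```text
38.4 [0.65109883 0.07057971 0.18865221] [[ 0.     1.    -0.001]
 [ 1.    -0.    -0.   ]
 [-0.    -0.001 -1.   ]]
(2964, array([0.6518, 0.0746, 0.1172]), array([651.6,  73.6]), 21.6)
(array([ 0.4741, -0.3346]), (463.1, 214.4), 480.0, (np.float64(24.7), np.float64(24.7)), 45.0)
green lid 242 [ 0.47208577 -0.34851991  0.04260547]
```

View pics/top6.png

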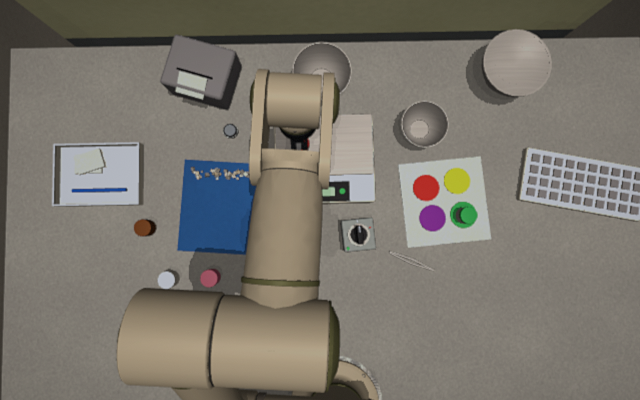

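The green tin stands on its disc (463,215), about 3 mm off centre. Now I'll pick red off the pan.

Emit:
drive_tool(
  series=[
    [[0.0015, 0.001, 0.03], 0, 0.0854],
    [[0.0015, 0.001, 0.07], 0, 0.0854],
    [[0.0015, 0.001, 0.09], 0, 0.0854],
    [[0.0015, 0.001, 0.1], 0, 0.0854],
    [[0.0015, 0.001, 0.1045], 0, 0.0854],
    [[0.0015, 0.001, 0.1045], 0, 0.0854],
    [[0.0015, 0.001, 0.1045], 0, 0.036],
    [[0.0015, 0.001, 0.1045], 0, 0.036],
    [[0.0015, 0.001, 0.1045], 0, 0.036],
    [[0.0015, 0.001, 0.1045], 0, 0.036],
    [[0.0015, 0.001, 0.1045], 0, 0.036],
    [[0.0015, 0.001, 0.1045], 0, 0.036],
    [[0.0015, 0.001, 0.1045], 0, 0.036],
    [[0.0015, 0.001, 0.09], 0, 0.036],
    [[0.0015, 0.001, 0.06], 0, 0.036],
    [[0.0015, 0.001, 0.025], 0, 0.036],
    [[0.0015, 0.001, 0.005], 0, 0.036],
    [[0.0015, 0.001, 0.005], 0, 0.036],
  ],
  newtons=35,
)

```text
time_s: 40.3
position: [0.6534, 0.0731, 0.1867]
tool_rot: [[-0.001, 1.0, 0.006], [1.0, 0.001, -0.0], [-0.0, 0.006, -1.0]]
ft_force: [0.3, -0.9, -1.2]
grip_width: 0.043
gripper_force: 35.9
```

Emit:
drive_tool(
  series=[
    [[-0.02, -0.006, 0], 0, 0.036],
    [[-0.05, -0.016, 0], 0, 0.036],
    [[-0.085, -0.027, 0], 0, 0.036],
    [[-0.12, -0.038, 0], 0, 0.036],
    [[-0.155, -0.05, 0], 0, 0.036],
    [[-0.19, -0.061, 0], 0, 0.036],
    [[-0.225, -0.072, 0], 0, 0.036],
    [[-0.26, -0.083, 0], 0, 0.036],
    [[-0.295, -0.094, 0], 0, 0.036],
    [[-0.3255, -0.104, 0], 0, 0.036],
    [[-0.3255, -0.104, 0], 0, 0.036],
    [[-0.3255, -0.104, 0.03], 0, 0.036],
    [[-0.3255, -0.104, 0.065], 0, 0.036],
    [[-0.3255, -0.104, 0.1], 0, 0.036],
    [[-0.3255, -0.104, 0.13], 0, 0.036],
    [[-0.3255, -0.104, 0.15], 0, 0.036],
    [[-0.3255, -0.104, 0.163], 0, 0.036],
    [[-0.3255, -0.104, 0.168], 0, 0.036],
    [[-0.3255, -0.104, 0.17], 0, 0.036],
    [[-0.3255, -0.104, 0.17], 0, 0.036],
  ],
)

```text
time_s: 42.3
position: [0.5489, -0.2525, 0.0144]
tool_rot: [[-0.001, 1.0, 0.001], [1.0, 0.001, -0.001], [-0.001, 0.001, -1.0]]
ft_force: [0.1, 0.0, -0.6]
grip_width: 0.043
gripper_force: 35.9
```

Emit:
drive_tool(
  series=[
    [[0, 0, 0.001], 0, 0.036],
    [[0, 0, 0.002], 0, 0.036],
    [[0, 0, 0.002], 0, 0.036],
  ],
)

```text
time_s: 42.6
position: [0.5488, -0.2526, 0.0123]
tool_rot: [[-0.0, 1.0, 0.001], [1.0, 0.0, -0.001], [-0.001, 0.001, -1.0]]
ft_force: [0.2, 0.2, -0.7]
grip_width: 0.0433
gripper_force: 36.1
```

Emit:
drive_tool(
  series=[
    [[0, 0, 0.001], 0, 0.036],
    [[0, 0, 0.002], 0, 0.036],
    [[0, 0, 0.002], 0, 0.036],
  ],
)

```text
time_s: 42.9
position: [0.5489, -0.2527, 0.0122]
tool_rot: [[-0.001, 1.0, 0.001], [1.0, 0.001, -0.001], [-0.001, 0.001, -1.0]]
ft_force: [-5.4, 2.3, 17.5]
grip_width: 0.0432
gripper_force: 37.7
```

Contact. I'll release and retreat to the mat side for a clear view.

Emit:
drive_tool(
  series=[
    [[0, 0, -0.001], 0, 0.036],
    [[0, 0, -0.001], 0, 0.0854],
    [[0, 0, -0.001], 0, 0.0854],
    [[0, 0, -0.001], 0, 0.0854],
    [[0, 0, -0.001], 0, 0.0854],
    [[0, 0, -0.001], 0, 0.0854],
    [[0, 0, -0.01], 0, 0.0854],
    [[0, 0, -0.04], 0, 0.0854],
    [[0, 0, -0.09], 0, 0.0854],
    [[0, 0, -0.14], 0, 0.0854],
    [[0, 0, -0.2], 0, 0.0854],
    [[0, 0, -0.2], 0, 0.0854],
    [[0.15, -0.05, -0.2], 0, 0.0854],
    [[0.15, -0.05, -0.2], 0, 0.0854],
    [[0.15, -0.05, -0.2], 0, 0.0854],
    [[0.35, -0.1, -0.2], 0, 0.0854],
    [[0.5, -0.1, -0.2], 0, 0.0854],
    [[0.5, -0.1, -0.2], 0, 0.0854],
    [[0.5, -0.1, -0.2], 0, 0.0854],
    [[0.5, -0.1, -0.2], 0, 0.0854],
  ],
)

```text
time_s: 44.9
position: [0.462, 0.1385, 0.2101]
tool_rot: [[-0.0, 1.0, 0.0], [1.0, 0.0, 0.0], [0.0, 0.0, -1.0]]
ft_force: [0.8, -0.2, 0.7]
grip_width: 0.0853
gripper_force: 0.0
```

```bash
python3 - <<'E'
from h import *
s=env.observe();print(s['time_s'],s['position'])
d=shot('top','top7');C=cloud(d)
def lid(b,z):
    P=C[b[1]:b[3],b[0]:b[2]].reshape(-1,3);k=P[abs(P[:,2]-z)<.006];return len(k),((k.max(0)+k.min(0))/2).round(4)
print('green',lid((440,190,490,240),.044),'red',lid((405,165,443,205),.044),'weight',lid((275,210,315,255),.072))
q=C[210:260,335:385].reshape(-1,3);q=q[(q[:,2]>.07)&(q[:,2]<.1)];print('knob',cv2.minAreaRect((q[:,:2]*1000).astype(np.float32)))
s=shot('side');
cv2.imwrite('pics/cmp7.png',np.hstack([cv2.resize(d['img'][110:270,270:500,::-1],(400,280)),cv2.resize(s['img'][130:250,220:390,::-1],(400,280))]))
E
```

```text
44.9 [0.46204492 0.13847359 0.21007478]
green (235, array([ 0.4724, -0.349 ,  0.0432])) red (233, array([ 0.5455, -0.2537,  0.0427])) weight (1, array([0.4269, 0.0859, 0.0699]))
knob ((428.651123046875, -69.57022857666016), (44.632537841796875, 14.425110816955566), 4.3559441566467285)
```

View pics/cmp7.png

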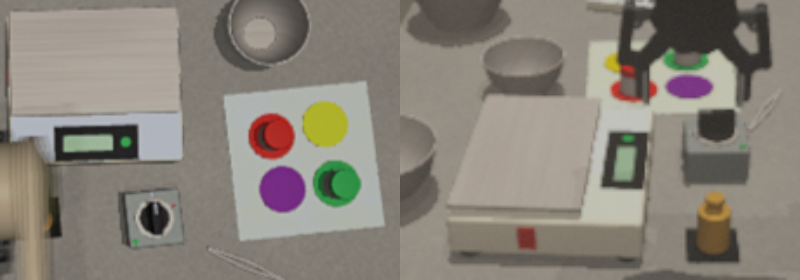

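Both tins are upright within about 3 mm of their disc centres, the weight is on its pad, and the knob is home. I'll hand it in once the arm has settled.

Emit:
drive_tool(
  series=[
    [[0, 0, 0], 0, 0.0854],
    [[0, 0, 0], 0, 0.0854],
    [[0, 0, 0], 0, 0.0854],
  ],
)

```text
time_s: 45.3
position: [0.4632, 0.1353, 0.2098]
tool_rot: [[0.002, 1.0, -0.0], [1.0, -0.002, -0.0], [-0.0, -0.0, -1.0]]
ft_force: [-1.0, -0.1, 0.7]
grip_width: 0.0855
gripper_force: 0.0
```

```bash
python3 -c "
from rig import env
print(env.close_job())"
```

```text
the job is handed in; nothing more can be done
None
```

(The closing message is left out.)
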